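# Square the weight case up in its locating bracket

### The arm

A 7-joint arm with a two-finger parallel gripper is mounted at the origin on a cart in front of the work surface, level with it; the furniture and walls round the work are solid. World frame = base frame: x ahead of the robot, y to its left, z up, the work surface at z = 0. Lengths are in m, angles in rad, forces in N, time in s.
With the tool pointing down it reaches from about 0.4 to 0.85 m from the base axis. Payload 10.4 kg.
Tool frame: the origin (TCP) lies midway between the tips of the shut fingers; the grasp point (between the pads) lies 19 mm behind it; z points along the fingers, y is the line along which they close (so a half turn about z gives the same grasp; the last joint's range is limited). The gripper opens to 85 mm and grips with 20 to 120 N. Pads are 22 mm wide; open, the fingers measure 114 mm over their backs; the gripper's body (76 mm by 85 mm) begins 54 mm behind the grasp point. The pads swing forward as they close: fully open they stand 13 mm farther back than shut.
Start: joints at [1.183, 0.332, -0.065, 1.46, 0.022, 1.35, -0.088], TCP at [0.223, -0.584, 0.231] pointing down, gripper open.
Joint ranges: [-2.6, 2.6], [-0.5, 2.12], [-1.47, 1.34], [0.16, 2.42], [-1.27, 4.41], [0.06, 2.06], [-2.6, 2.6]. Speed limits (rad/s): [2.22, 2.22, 2.79, 2.79, 3.14, 3.14, 3.14].

### API

Orientations are given as a unit quaternion [w, x, y, z].
In Python, from workcell import bot, vision gives the robot as it stands. The module is installed in compiled form; this text tells all that it offers.
- The arm moves only by the shell command python3 -m inch 'ROWS' [FORCE]. ROWS is JSON, a list of rows, each an object of numbers: "ax", "ay", "az": the turn, a rotation vector about the tool's x, y, z in rad; "x", "y", "z": the shift along the tool's x, y, z in m; "fingers": the finger opening in m, from 0 to 0.0854. In form: [{"ax": .., "ay": .., "az": .., "x": .., "y": .., "z": .., "fingers": ..}, ...]. A call has 1 to 20 rows; each row shifts and turns the commanded pose from where the row before left it, along the tool's axes as they then stand; what a row does not reach is not made up. A row lasts 1/12 s, in which the tool goes at most 41.7 mm and 7.16 degrees, less where a joint would pass 70% of its speed; a pose out of reach is approached as far as the arm can. A call with a gripper value outside its range is refused whole. The fingers move at their own pace and stop on an object; FORCE is the grip in N (left out, the last holds). Time passes only in rows, so rows that do not move let the fingers close. It gives the time, the measured TCP pose, the force, the opening and the grip force at its end, in the units of the state.
- bot.sense(): the state, without advancing time (a new reading comes with each control period).
- vision.snapshot(name): name is "scene" or "side" or "wrist"; returns a dict with "color" (420x560x3 uint8, red, green, blue), "camera_matrix" (3x3 intrinsics, pixels), "distortion" ([k1, k2, p1, p2, k3] as OpenCV has them; the pictures are not rectified), "world_to_cam" (4x4, takes a point from world to camera coordinates); the wrist camera has in their place "tool_from_camera" (4x4, takes a point from camera to tool coordinates, whose origin is the TCP and whose axes are the flange's). Camera axes: x right, y up, looking along -z (the intrinsics and any distortion apply to the point x, -y, -z); pixel columns grow to the right and rows downward; lengths in m; the calibration is good to about 2 mm. A picture is of the moment at which its call begins: read the wrist's pose just before it. There is no depth.
- bot.finish_job(): hands the job in; it is judged then, once.
Trained networks look in a picture, given as the dict that the camera call returned (one of the last four; its "shot" number tells which), for a name from the list of things; names that differ only in an ending like _2 or _b are one class to them, and where a whole thing is asked for, a point or a joint stands for the part that bears it (a point fixed in the world has none). Each returns a list of dicts, best first, with "score" (0 to 1); they miss things now and then, are a little off and sometimes report something else, mostly with a low value. They report only what shows in the picture. A call takes as long as a camera call.
- vision.cut_out(label, picture): "pixels" (420x560 bool, what is visible of it) and "extent" ([left, top, right, bottom] in pixels, round what is visible of it).
The state is a dict: "t": time; "joint_positions": joint angles; "joint_vel": joint speeds; "joint_efforts": joint torques, N m; "eef_pos": TCP position; "eef_rot": TCP orientation; "ft_force": force on the tool from outside, world axes, zero at the start; "moment": the same for the moment, N m; "grip_width": finger opening in m; "finger_force": force on a finger pad.
Only numpy, scipy, OpenCV 4.12 (cv2) and the standard library are available. Lean on these libraries where they do the work, as an engineer would, in place of code of your own. Each camera call takes 0.05 s, during which the arm holds its last target. There are 200 camera calls.

### The job

Push the closed wooden weight case across the worktop into the corner of the aluminium angle bracket, so that its long side lies flat against the long fence and its end touches the short end stop. Only push it with the fingers: do not grip it, lift it or tip it, and do not disturb the capped bottles and the crucible nearby. Leave the case standing there and take the hand away.

Things in the scene. Friction and masses are not known exactly. Their poses are not given: they have to be found in the camera images.
- weight_case: brown wooden case, 150 mm long, 62 mm wide, 50 mm tall, about 0.45 kg, shut. Origin: underside, mid length. Own y runs along its length (ends at +-75 mm); own x from the catch side (wall at -30.5 mm, will meet the fence; lid lip 2 mm proud above 46 mm) to the hinge side (wall at +31.5 mm, faces the robot). Starts up to 0.25 rad askew. Slides at 2 to 6 N (allow 15 N to square up); pushed below 35 mm it does not tip.
- bracket: fixed L of aluminium angle, walls 28 mm high, 5 mm thick. Origin: inner corner of the two faces, at the worktop. Long fence: 190 mm from the corner along its own -y (robot's right), face towards own -x (the robot). End stop: 66 mm from the corner along own -x, face towards own -y. Foot flanges (24 mm wide) lie outside the corner. Own axes within 0.22 rad of the world's.
- bracket_home (a point): point on the worktop inside the bracket where the origin of the case lies when it touches both faces: 30.5 mm from the fence, 75 mm from the end stop. Axes as the bracket's.
- buffer_4: round white bottle with red cap and red band, 45 mm across, 88 mm tall, standing behind the bracket. Origin: centre of its underside. Leave alone.
- buffer_7: round white bottle with green cap and green band, 45 mm across, 88 mm tall, standing behind the bracket. Origin: centre of its underside. Leave alone.
- buffer_10: round white bottle with blue cap and blue band, 45 mm across, 88 mm tall, standing behind the bracket. Origin: centre of its underside. Leave alone.
- crucible: small white porcelain crucible, 45 mm across, 39 mm tall, standing on the worktop to the robot's right of the case. Origin: centre of its underside. Leave alone.

How it is judged:
By the outcome, as a careful person would: the job done as asked, in the order asked, and still so for the second after the job is handed in, with the robot touching nothing.
It also fails if it takes over 54 s, if anything falls off the work surface, if the arm or the gripper's body presses on something with over 40 N, if the wrist force passes 120 N, or if a joint passes its speed limit or range.

## Working session

There is one attempt and no reset: what is moved stays moved. The work goes in short steps, Python scripts to look and compute and a shell command to move; the robot and the scene stay as the last step left them, time stands still between calls to the robot, and variables do not carry over. Pictures are saved under pics/ and viewed, at most 10 in all, crops included, and the job is handed in when it is done.

```bash
mkdir -p pics; cat > h.py <<'E'
import numpy as np,cv2
from workcell import bot,vision
def proj(P,s):
    P=np.atleast_2d(P).astype(float);M=np.array(s["world_to_cam"]);c=P@M[:3,:3].T+M[:3,3]
    c=c*[1,-1,-1]
    return cv2.projectPoints(c,np.zeros(3),np.zeros(3),np.array(s["camera_matrix"]),np.array(s["distortion"]))[0][:,0]
def back(uv,s,z):
    n=cv2.undistortPoints(np.array(uv,float).reshape(-1,1,2),np.array(s["camera_matrix"]),np.array(s["distortion"]))[:,0]
    M=np.array(s["world_to_cam"]);R=M[:3,:3];o=-R.T@M[:3,3]
    d=np.c_[n[:,0],-n[:,1],-np.ones(len(n))]@R
    return o+d*((z-o[2])/d[:,2])[:,None]
E
python3 - <<'E'
from h import *
s=bot.sense();print(s["eef_pos"],s["eef_rot"],s["t"])
im=[]
for n in("scene","side"):
    p=vision.snapshot(n);np.save(n+".npy",p,allow_pickle=True)
    M=np.array(p["world_to_cam"]);print(n,-M[:3,:3].T@M[:3,3])
    for l in("weight_case","bracket","crucible","buffer_4","buffer_7","buffer_10"):
        for c in vision.cut_out(l,p)[:1]:
            print(l,round(c["score"],2),c["extent"],c["pixels"].sum()); np.save(f"{n}_{l}.npy",c["pixels"])
    cv2.imwrite(f"pics/{n}0.png",p["color"][:,:,::-1])
E
```

```text
[ 0.22283952 -0.58349835  0.23049744] [-7.26039829e-04  9.83409161e-01  1.81399747e-01 -1.66275620e-04] 0.0
scene [0.08027105 0.11265263 0.76614875]
weight_case 0.58 [205.3, 236.8, 287.9, 310.4] 3180
bracket 0.75 [160.4, 229.3, 257.5, 305.2] 1319
crucible 0.47 [205.9, 243.2, 288.7, 309.4] 3126
buffer_4 0.92 [178.0, 194.1, 204.7, 231.5] 755
buffer_7 0.92 [178.0, 194.1, 204.7, 231.5] 755
buffer_10 0.92 [178.0, 194.1, 204.7, 231.5] 755
side [0.2708034  0.59510123 0.53688028]
weight_case 0.61 [281.5, 216.7, 332.7, 285.4] 2280
bracket 0.71 [229.3, 226.9, 279.1, 307.8] 1386
crucible 0.55 [351.0, 181.1, 366.2, 200.6] 219
buffer_4 0.89 [214.2, 192.4, 235.4, 231.2] 579
buffer_7 0.89 [214.2, 192.4, 235.4, 231.2] 579
buffer_10 0.89 [214.2, 192.4, 235.4, 231.2] 579
```

View pics/scene0.png

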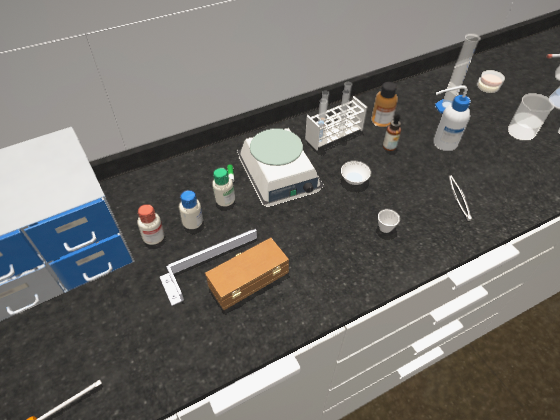

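View pics/side0.png

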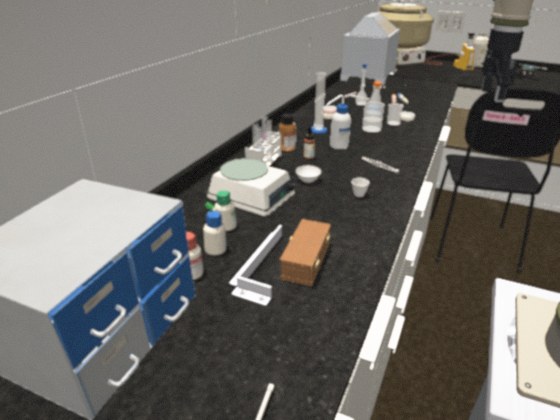

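```bash
cat > fit.py <<'E'
from h import *
from scipy.optimize import differential_evolution as DE
def box(x0,x1,y0,y1,z0,z1): return np.array([[x,y,z] for x in(x0,x1) for y in(y0,y1) for z in(z0,z1)])
CASE=[box(-.0315,.0315,-.075,.075,0,.05)]
BR=[box(0,.005,-.19,.005,0,.028),box(-.066,.005,0,.005,0,.028),box(0,.024,-.19,.005,0,.002),box(-.066,.005,0,.024,0,.002)]
def tf(P,q): c,s=np.cos(q[2]),np.sin(q[2]); return np.c_[q[0]+c*P[:,0]-s*P[:,1],q[1]+s*P[:,0]+c*P[:,1],P[:,2]]
def ren(parts,q,s):
    m=np.zeros((420,560),np.uint8)
    for p in parts: cv2.fillConvexPoly(m,np.round(cv2.convexHull(proj(tf(p,q),s).astype(np.float32))*16).astype(np.int32),1,shift=4)
    return m>0
def fit(parts,obs,x0,r=.04,a=.26,occ=None):
    def cost(q):
        v=0
        for i,(s,m) in enumerate(obs):
            R=ren(parts,q,s)
            if occ is not None: R&=~occ[i]; m=m&~occ[i]
            v+=1-(R&m).sum()/max(1,(R|m).sum())
        return v
    o=DE(cost,[(x0[0]-r,x0[0]+r),(x0[1]-r,x0[1]+r),(-a,a)],seed=0,maxiter=60,popsize=12,tol=1e-4)
    return o.x,o.fun
E
cat > m.py <<'E'
from fit import *
S={n:np.load(n+".npy",allow_pickle=True).item() for n in("scene","side")}
L=lambda n,l:np.load(f"{n}_{l}.npy")
g=back([(247,270)],S["scene"],.03)[0];print("guess",g)
for k in (("scene",),("side",),("scene","side")):
    qc,f=fit(CASE,[(S[n],L(n,"weight_case")) for n in k],g);print(k,"case",qc.round(4),f)
    occ=[ren(CASE,qc,S[n]) for n in k]
    b=back([(170,272)],S["scene"],.028)[0]
    qb,f=fit(BR,[(S[n],L(n,"bracket")) for n in k],b,occ=occ);print("br",qb.round(4),f)
c,s=np.cos(-qb[2]),np.sin(-qb[2]);d=qc-qb
print("case in bracket",c*d[0]-s*d[1],s*d[0]+c*d[1],d[2])
print("cruc",back([(388,228)],S["scene"],.005),"bot",back([(152,240),(191,225),(225,203)],S["scene"],.005))
o=[]
for n,(u,v) in (("scene",(150,215)),("side",(205,205))):
    im=cv2.resize(S[n]["color"][v:v+110,u:u+150,::-1],None,fx=5,fy=5,interpolation=cv2.INTER_CUBIC)
    for P,q,col in((CASE,qc,(0,255,0)),(BR,qb,(0,0,255))):
        for p in P:
            w=proj(tf(p,q),S[n]);w=((w-[u,v]+.5)*5).astype(int)
            for i in range(8):
                for bit in(1,2,4):
                    if i<i^bit: cv2.line(im,tuple(map(int,w[i])),tuple(map(int,w[i^bit])),col,1)
    cv2.imwrite(f"pics/{n}_fit.png",im)
E
python3 m.py
```

```text
guess [ 0.51650513 -0.05376767  0.03      ]
('scene',) case [ 0.5145 -0.0548  0.0941] 0.04791853848457617
br [0.5959 0.0764 0.0145] 0.11238223418573356
('side',) case [ 0.5161 -0.057   0.1162] 0.04329550231189572
br [0.5984 0.0749 0.0077] 0.08077436582109476
('scene', 'side') case [ 0.5149 -0.0545  0.1204] 0.10514063100954085
br [5.98e-01 7.60e-02 1.00e-04] 0.20428268082282686
case in bracket -0.08315224830956654 -0.1305032728031662 0.12024518583382283
cruc [[ 0.48523255 -0.37517944  0.005     ]] bot [[ 0.69266284  0.08602266  0.005     ]
 [ 0.69209074 -0.00114139  0.005     ]
 [ 0.71568687 -0.09195853  0.005     ]]
```

View pics/scene_fit.png

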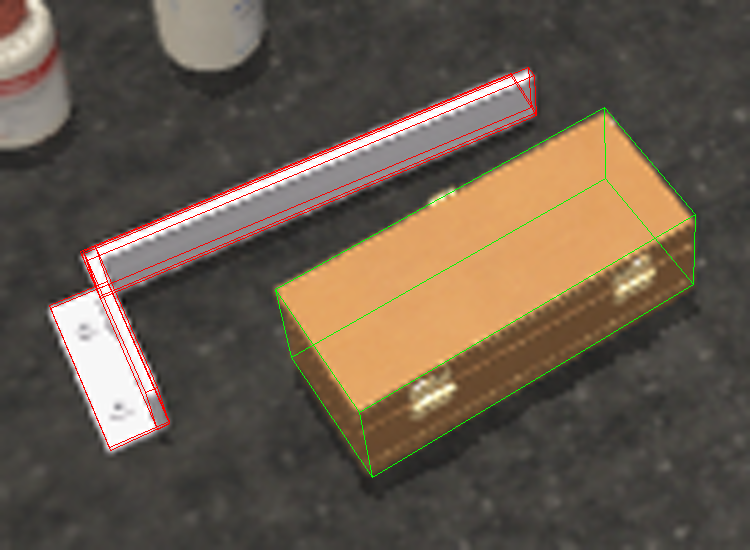

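View pics/side_fit.png

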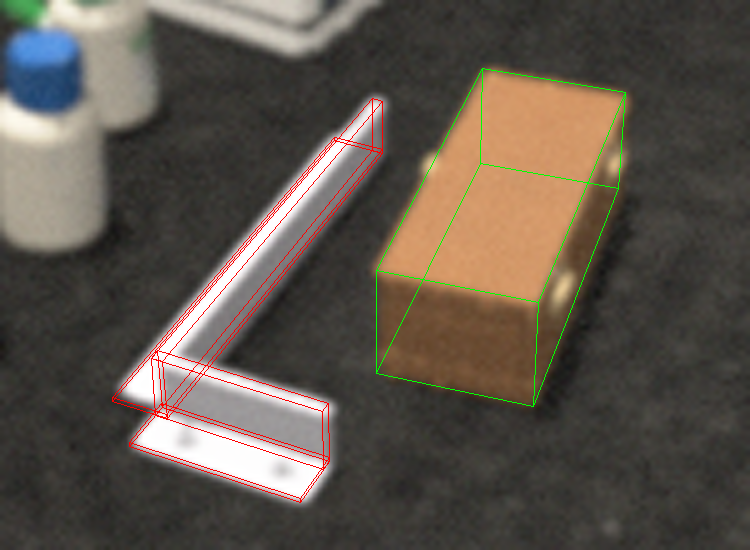

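The overlays fit both views. The case origin is at about (0.515, -0.055) with yaw 0.12, and the bracket corner at (0.598, 0.076) with yaw about 0. The crucible is at (388,228) px, far to the right. Next I turn the tool to the world axes, shut the fingers and go to the right end of the case.

```bash
python3 -m inch '[{"az":0.122,"fingers":0},{"az":0.122,"fingers":0},{"az":0.121,"fingers":0},{"x":0.022,"y":-0.03,"fingers":0},{"x":0.022,"y":-0.03,"fingers":0},{"x":0.022,"y":-0.03,"fingers":0},{"x":0.022,"y":-0.03,"fingers":0},{"x":0.022,"y":-0.03,"fingers":0},{"x":0.022,"y":-0.03,"fingers":0},{"x":0.022,"y":-0.03,"fingers":0},{"x":0.022,"y":-0.03,"fingers":0},{"x":0.022,"y":-0.03,"fingers":0},{"x":0.022,"y":-0.03,"fingers":0},{"x":0.022,"y":-0.03,"fingers":0},{"x":0.022,"y":-0.03,"fingers":0},{"x":0.022,"y":-0.03,"fingers":0},{"fingers":0},{"fingers":0}]'
```

```text
invalid input
```

```bash
python3 -m inch '[{"ax":0,"ay":0,"az":0.122,"x":0,"y":0,"z":0,"fingers":0},{"ax":0,"ay":0,"az":0.122,"x":0,"y":0,"z":0,"fingers":0},{"ax":0,"ay":0,"az":0.121,"x":0,"y":0,"z":0,"fingers":0}]'
```

```text
t: 0.95
eef_pos: [0.223, -0.5839, 0.2314]
eef_rot: [0.0, 1.0, -0.003, 0.0]
ft_force: [0.5, -0.5, 1.1]
grip_width: 0.0517
finger_force: 0.0
```

```bash
python3 -m inch '[{"ax":0,"ay":0,"az":0,"x":0.022,"y":-0.031,"z":0,"fingers":0},{"ax":0,"ay":0,"az":0,"x":0.022,"y":-0.031,"z":0,"fingers":0},{"ax":0,"ay":0,"az":0,"x":0.022,"y":-0.031,"z":0,"fingers":0},{"ax":0,"ay":0,"az":0,"x":0.022,"y":-0.031,"z":0,"fingers":0},{"ax":0,"ay":0,"az":0,"x":0.022,"y":-0.031,"z":0,"fingers":0},{"ax":0,"ay":0,"az":0,"x":0.022,"y":-0.031,"z":0,"fingers":0},{"ax":0,"ay":0,"az":0,"x":0.022,"y":-0.031,"z":0,"fingers":0},{"ax":0,"ay":0,"az":0,"x":0.022,"y":-0.031,"z":0,"fingers":0},{"ax":0,"ay":0,"az":0,"x":0.022,"y":-0.031,"z":0,"fingers":0},{"ax":0,"ay":0,"az":0,"x":0.022,"y":-0.031,"z":0,"fingers":0},{"ax":0,"ay":0,"az":0,"x":0.022,"y":-0.031,"z":0,"fingers":0},{"ax":0,"ay":0,"az":0,"x":0.022,"y":-0.031,"z":0,"fingers":0},{"ax":0,"ay":0,"az":0,"x":0.022,"y":-0.031,"z":0,"fingers":0},{"ax":0,"ay":0,"az":0,"x":0,"y":0,"z":0,"fingers":0},{"ax":0,"ay":0,"az":0,"x":0,"y":0,"z":0,"fingers":0},{"ax":0,"ay":0,"az":0,"x":0,"y":0,"z":0,"fingers":0}]'
```

```text
t: 2.28
eef_pos: [0.5088, -0.1815, 0.2312]
eef_rot: [0.0, 1.0, -0.0, -0.0]
ft_force: [-0.3, -0.4, 0.0]
grip_width: -0.0001
finger_force: 0.0
```

```bash
python3 -m inch '[{"ax":0,"ay":0,"az":0,"x":0,"y":0,"z":0.036,"fingers":0},{"ax":0,"ay":0,"az":0,"x":0,"y":0,"z":0.036,"fingers":0},{"ax":0,"ay":0,"az":0,"x":0,"y":0,"z":0.036,"fingers":0},{"ax":0,"ay":0,"az":0,"x":0,"y":0,"z":0.036,"fingers":0},{"ax":0,"ay":0,"az":0,"x":0,"y":0,"z":0.036,"fingers":0},{"ax":0,"ay":0,"az":0,"x":0,"y":0,"z":0.02,"fingers":0},{"ax":0,"ay":0,"az":0,"x":0,"y":0,"z":0.013,"fingers":0},{"ax":0,"ay":0,"az":0,"x":0,"y":-0.012,"z":0,"fingers":0},{"ax":0,"ay":0,"az":0,"x":0,"y":-0.01,"z":0,"fingers":0},{"ax":0,"ay":0,"az":0,"x":0,"y":-0.005,"z":0,"fingers":0},{"ax":0,"ay":0,"az":0,"x":0,"y":-0.005,"z":0,"fingers":0},{"ax":0,"ay":0,"az":0,"x":0,"y":-0.005,"z":0,"fingers":0},{"ax":0,"ay":0,"az":0,"x":0,"y":-0.005,"z":0,"fingers":0},{"ax":0,"ay":0,"az":0,"x":0,"y":-0.005,"z":0,"fingers":0},{"ax":0,"ay":0,"az":0,"x":0,"y":-0.005,"z":0,"fingers":0},{"ax":0,"ay":0,"az":0,"x":0,"y":0,"z":0,"fingers":0}]'
```

```text
t: 3.62
eef_pos: [0.5094, -0.128, 0.0186]
eef_rot: [0.0, 1.0, 0.0, 0.0]
ft_force: [1.0, -0.8, -0.5]
grip_width: 0.0
finger_force: 0.4
```

```bash
cat > w.py <<'E'
from fit import *
import sys
qb=np.array([.598,.076,.004])
obs=[];o=[]
for n in("scene","side"):
    p=vision.snapshot(n);c=vision.cut_out("weight_case",p)[0];m=c["pixels"]
    q,f=fit(CASE,[(p,m)],[.54,-.03],r=.06,a=.2);obs.append((p,m))
    print(n,round(c["score"],2),q.round(4),round(f,3))
    cv2.imwrite(f"pics/{n}_{sys.argv[1]}.png",cv2.resize(p["color"][190:310,150:310,::-1] if n=="scene" else p["color"][190:310,205:365,::-1],None,fx=5,fy=5,interpolation=cv2.INTER_CUBIC))
q,f=fit(CASE,obs,[.54,-.03],r=.06,a=.2)
d=q-qb;c,s=np.cos(-qb[2]),np.sin(-qb[2])
print("both",q.round(4),round(f,3),"to go in bracket",-.0305-(c*d[0]-s*d[1]),-.075-(s*d[0]+c*d[1]),-d[2],bot.sense()["ft_force"])
E
python3 w.py 1
```

```text
scene 0.59 [ 0.5158 -0.0369  0.0692] 0.09
side 0.73 [ 0.517  -0.04    0.0912] 0.049
both [ 0.5165 -0.0391  0.0908] 0.148 to go in bracket 0.05149970505181346 0.039736948561980096 -0.08679974132549306 [-0.20661642 -0.10188289 -0.78870603]
```

View pics/scene_1.png

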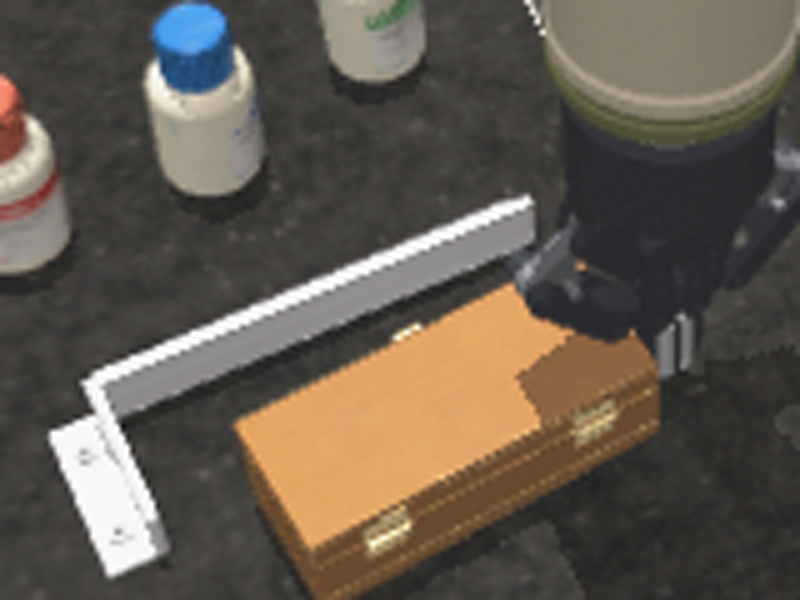

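Pushing works: the case moved about 16 mm and is turning square. I continue.

```bash
python3 -m inch '[{"ax":0,"ay":0,"az":0,"x":0,"y":-0.005,"z":0,"fingers":0},{"ax":0,"ay":0,"az":0,"x":0,"y":-0.005,"z":0,"fingers":0},{"ax":0,"ay":0,"az":0,"x":0,"y":-0.005,"z":0,"fingers":0},{"ax":0,"ay":0,"az":0,"x":0,"y":-0.005,"z":0,"fingers":0},{"ax":0,"ay":0,"az":0,"x":0,"y":-0.005,"z":0,"fingers":0},{"ax":0,"ay":0,"az":0,"x":0,"y":-0.004,"z":0,"fingers":0},{"ax":0,"ay":0,"az":0,"x":0,"y":0,"z":0,"fingers":0},{"ax":0,"ay":0,"az":0,"x":0,"y":0.015,"z":0,"fingers":0},{"ax":0,"ay":0,"az":0,"x":0,"y":0.025,"z":0,"fingers":0},{"ax":0,"ay":0,"az":0,"x":0,"y":0,"z":-0.03,"fingers":0.04},{"ax":0,"ay":0,"az":0,"x":0,"y":0,"z":-0.04,"fingers":0.04},{"ax":0,"ay":0,"az":0,"x":0,"y":0,"z":-0.04,"fingers":0.04},{"ax":0,"ay":0,"az":0,"x":-0.03,"y":0,"z":0,"fingers":0.04},{"ax":0,"ay":0,"az":0,"x":-0.04,"y":0,"z":0,"fingers":0.04},{"ax":0,"ay":0,"az":0,"x":0,"y":0,"z":0,"fingers":0.04}]' && python3 w.py 2
```

```text
t: 5.07
eef_pos: [0.4324, -0.14, 0.1271]
eef_rot: [0.0, 1.0, -0.001, -0.003]
ft_force: [0.3, -0.6, -1.1]
grip_width: 0.04
finger_force: 0.0
scene 0.82 [ 0.519  -0.0089  0.0502] 0.033
side 0.56 [ 0.5196 -0.0116  0.0609] 0.047
both [ 0.5192 -0.009   0.046 ] 0.094 to go in bracket 0.048668897085630325 0.009638135953455099 -0.04202102320184663 [-0.26236428  0.03037805  1.1696301 ]
```

```bash
python3 -m inch '[{"ax":0,"ay":0,"az":0,"x":0,"y":-0.035,"z":0,"fingers":0.04},{"ax":0,"ay":0,"az":0,"x":0,"y":-0.035,"z":0,"fingers":0.04},{"ax":0,"ay":0,"az":0,"x":0,"y":-0.035,"z":0,"fingers":0.04},{"ax":0,"ay":0,"az":0,"x":0,"y":-0.025,"z":0,"fingers":0.04},{"ax":0,"ay":0,"az":0,"x":0,"y":0,"z":0.035,"fingers":0.04},{"ax":0,"ay":0,"az":0,"x":0,"y":0,"z":0.035,"fingers":0.04},{"ax":0,"ay":0,"az":0,"x":0,"y":0,"z":0.025,"fingers":0.04},{"ax":0,"ay":0,"az":0,"x":0,"y":0,"z":0.014,"fingers":0.04},{"ax":0,"ay":0,"az":0,"x":0.025,"y":0,"z":0,"fingers":0.04},{"ax":0,"ay":0,"az":0,"x":0.01,"y":0,"z":0,"fingers":0.04},{"ax":0,"ay":0,"az":0,"x":0.005,"y":0,"z":0,"fingers":0.04},{"ax":0,"ay":0,"az":0,"x":0.005,"y":0,"z":0,"fingers":0.04},{"ax":0,"ay":0,"az":0,"x":0.005,"y":0,"z":0,"fingers":0.04},{"ax":0,"ay":0,"az":0,"x":0.005,"y":0,"z":0,"fingers":0.04},{"ax":0,"ay":0,"az":0,"x":0.005,"y":0,"z":0,"fingers":0.04},{"ax":0,"ay":0,"az":0,"x":0.005,"y":0,"z":0,"fingers":0.04},{"ax":0,"ay":0,"az":0,"x":0.005,"y":0,"z":0,"fingers":0.04},{"ax":0,"ay":0,"az":0,"x":0.005,"y":0,"z":0,"fingers":0.04},{"ax":0,"ay":0,"az":0,"x":0,"y":0,"z":0,"fingers":0.04}]' && python3 w.py 3
```

```text
t: 6.85
eef_pos: [0.5153, -0.01, 0.0196]
eef_rot: [-0.0, 1.0, -0.0, 0.001]
ft_force: [0.0, -0.0, -0.9]
grip_width: 0.0401
finger_force: 0.0
scene 0.97 [ 5.593e-01 -1.110e-02 -5.000e-04] 0.656
side 0.82 [ 0.5697 -0.0113  0.1999] 0.36
both [ 0.5599 -0.0112  0.0118] 1.052 to go in bracket 0.007915265477077077 0.012006420142483792 -0.007845520506772589 [0.81688233 0.73805128 0.67598383]
```

```bash
python3 -m inch '[{"ax":0,"ay":0,"az":0,"x":0.003,"y":0,"z":0,"fingers":0.04},{"ax":0,"ay":0,"az":0,"x":0.003,"y":0,"z":0,"fingers":0.04},{"ax":0,"ay":0,"az":0,"x":0.002,"y":0,"z":0,"fingers":0.04},{"ax":0,"ay":0,"az":0,"x":0.001,"y":0,"z":0,"fingers":0.04}]'; python3 -m inch '[{"ax":0,"ay":0,"az":0,"x":0.001,"y":0,"z":0,"fingers":0.04},{"ax":0,"ay":0,"az":0,"x":0.001,"y":0,"z":0,"fingers":0.04}]'
```

```text
t: 7.38
eef_pos: [0.5228, -0.0101, 0.0192]
eef_rot: [0.0, 1.0, -0.0, -0.001]
ft_force: [-7.6, -0.7, 5.8]
grip_width: 0.0398
finger_force: 3.9
t: 7.55
eef_pos: [0.5231, -0.0101, 0.0188]
eef_rot: [0.0, 1.0, 0.0, -0.002]
ft_force: [-14.4, -0.9, 9.7]
grip_width: 0.0398
finger_force: 7.2
```

```bash
python3 -m inch '[{"ax":0,"ay":0,"az":0,"x":-0.015,"y":0,"z":0,"fingers":0.04},{"ax":0,"ay":0,"az":0,"x":-0.035,"y":0,"z":0,"fingers":0.04},{"ax":0,"ay":0,"az":0,"x":0,"y":0,"z":-0.035,"fingers":0},{"ax":0,"ay":0,"az":0,"x":0,"y":0,"z":-0.04,"fingers":0},{"ax":0,"ay":0,"az":0,"x":0,"y":0,"z":-0.04,"fingers":0},{"ax":0,"ay":0,"az":0,"x":0,"y":0.04,"z":0,"fingers":0},{"ax":0,"ay":0,"az":0,"x":0,"y":0.04,"z":0,"fingers":0},{"ax":0,"ay":0,"az":0,"x":0,"y":0.04,"z":0,"fingers":0},{"ax":0,"ay":0,"az":0,"x":0,"y":0.02,"z":0,"fingers":0},{"ax":0,"ay":0,"az":0,"x":0,"y":0,"z":0,"fingers":0}]' && python3 w.py 4
```

```text
t: 8.38
eef_pos: [0.4748, -0.1556, 0.1344]
eef_rot: [0.001, 1.0, -0.004, 0.0]
ft_force: [-0.3, 0.3, 0.4]
grip_width: -0.0001
finger_force: 0.0
scene 0.73 [ 0.5668 -0.0116  0.0116] 0.052
side 0.92 [ 0.5681 -0.0169  0.0157] 0.07
both [ 0.5669 -0.0116  0.0129] 0.134 to go in bracket 0.0009254224523802049 0.012503819639653024 -0.008895413934424438 [-0.32008392  0.35616477  0.73946283]
```

```bash
python3 -m inch '[{"ax":0,"ay":0,"az":0,"x":0.03,"y":0,"z":0,"fingers":0},{"ax":0,"ay":0,"az":0,"x":0.03,"y":0,"z":0,"fingers":0},{"ax":0,"ay":0,"az":0,"x":0.03,"y":0,"z":0,"fingers":0},{"ax":0,"ay":0,"az":0,"x":0,"y":0,"z":0.04,"fingers":0},{"ax":0,"ay":0,"az":0,"x":0,"y":0,"z":0.035,"fingers":0},{"ax":0,"ay":0,"az":0,"x":0,"y":0,"z":0.025,"fingers":0},{"ax":0,"ay":0,"az":0,"x":0,"y":0,"z":0.015,"fingers":0},{"ax":0,"ay":0,"az":0,"x":0,"y":-0.025,"z":0,"fingers":0},{"ax":0,"ay":0,"az":0,"x":0,"y":-0.015,"z":0,"fingers":0},{"ax":0,"ay":0,"az":0,"x":0,"y":-0.005,"z":0,"fingers":0},{"ax":0,"ay":0,"az":0,"x":0,"y":-0.005,"z":0,"fingers":0},{"ax":0,"ay":0,"az":0,"x":0,"y":-0.004,"z":0,"fingers":0},{"ax":0,"ay":0,"az":0,"x":0,"y":-0.003,"z":0,"fingers":0},{"ax":0,"ay":0,"az":0,"x":0,"y":-0.002,"z":0,"fingers":0},{"ax":0,"ay":0,"az":0,"x":0,"y":0,"z":0,"fingers":0}]'; python3 -m inch '[{"ax":0,"ay":0,"az":0,"x":0,"y":-0.002,"z":0,"fingers":0},{"ax":0,"ay":0,"az":0,"x":0,"y":-0.001,"z":0,"fingers":0}]'
```

```text
t: 9.83
eef_pos: [0.5652, -0.0912, 0.0195]
eef_rot: [0.0, 1.0, -0.0, 0.0]
ft_force: [-0.4, -0.4, 0.7]
grip_width: 0.0001
finger_force: 0.1
t: 10.0
eef_pos: [0.5653, -0.0885, 0.0195]
eef_rot: [0.0, 1.0, -0.001, 0.0]
ft_force: [0.5, -2.5, 1.0]
grip_width: -0.0
finger_force: 1.3
```

```bash
python3 -m inch '[{"ax":0,"ay":0,"az":0,"x":0,"y":-0.001,"z":0,"fingers":0},{"ax":0,"ay":0,"az":0,"x":0,"y":-0.001,"z":0,"fingers":0}]';  python3 -m inch '[{"ax":0,"ay":0,"az":0,"x":0,"y":-0.001,"z":0,"fingers":0},{"ax":0,"ay":0,"az":0,"x":0,"y":0,"z":0,"fingers":0}]'
```

```text
t: 10.17
eef_pos: [0.5652, -0.0872, 0.0195]
eef_rot: [0.001, 1.0, -0.001, 0.0]
ft_force: [-0.0, -8.0, 1.0]
grip_width: -0.0004
finger_force: 4.0
t: 10.33
eef_pos: [0.5653, -0.0872, 0.0195]
eef_rot: [0.001, 1.0, -0.001, 0.0]
ft_force: [0.1, -8.5, 0.0]
grip_width: -0.0004
finger_force: 4.2
```

Against the end stop. Now I square it against the fence again.

```bash
python3 -m inch '[{"ax":0,"ay":0,"az":0,"x":0,"y":-0.001,"z":0,"fingers":0},{"ax":0,"ay":0,"az":0,"x":0,"y":0,"z":0,"fingers":0},{"ax":0,"ay":0,"az":0,"x":0,"y":0.012,"z":0,"fingers":0},{"ax":0,"ay":0,"az":0,"x":0,"y":0.03,"z":0,"fingers":0},{"ax":0,"ay":0,"az":0,"x":0,"y":0.02,"z":-0.02,"fingers":0},{"ax":0,"ay":0,"az":0,"x":0,"y":0,"z":-0.04,"fingers":0.04},{"ax":0,"ay":0,"az":0,"x":0,"y":0,"z":-0.04,"fingers":0.04},{"ax":0,"ay":0,"az":0,"x":-0.035,"y":0,"z":0,"fingers":0.04},{"ax":0,"ay":0,"az":0,"x":-0.035,"y":0,"z":0,"fingers":0.04},{"ax":0,"ay":0,"az":0,"x":-0.02,"y":0,"z":0,"fingers":0.04},{"ax":0,"ay":0,"az":0,"x":0,"y":0,"z":0,"fingers":0.04}]' && python3 w.py 5
```

```text
t: 11.25
eef_pos: [0.4715, -0.1464, 0.1192]
eef_rot: [0.0, 1.0, -0.001, -0.001]
ft_force: [0.6, -0.2, -0.2]
grip_width: 0.0402
finger_force: 0.0
scene 0.6 [5.663e-01 4.000e-04 5.500e-03] 0.031
side 0.66 [ 0.5687 -0.0062  0.0177] 0.146
both [5.674e-01 2.000e-04 2.020e-02] 0.191 to go in bracket 0.0003990752390742383 0.0006527483090024572 -0.016244198161167362 [ 0.95299338 -0.16761326 -0.19299052]
```

View pics/scene_5.png

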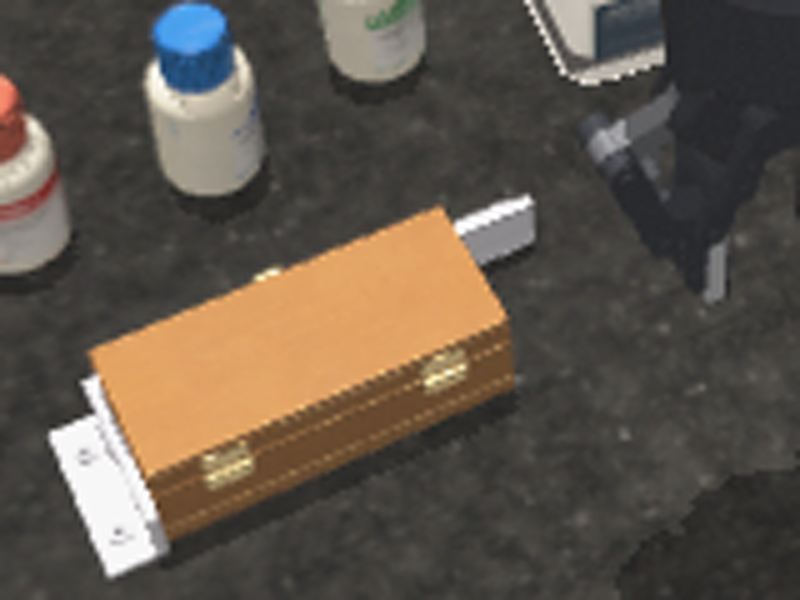

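The case sits at the stop and fence (corner near 95,380 in the crop), and the bottles are untouched. One light squaring push follows.

```bash
python3 -m inch '[{"ax":0,"ay":0,"az":0,"x":0,"y":-0.04,"z":0,"fingers":0.04},{"ax":0,"ay":0,"az":0,"x":0,"y":-0.04,"z":0,"fingers":0.04},{"ax":0,"ay":0,"az":0,"x":0,"y":-0.04,"z":0,"fingers":0.04},{"ax":0,"ay":0,"az":0,"x":0,"y":-0.026,"z":0,"fingers":0.04},{"ax":0,"ay":0,"az":0,"x":0,"y":0,"z":0.04,"fingers":0.04},{"ax":0,"ay":0,"az":0,"x":0,"y":0,"z":0.035,"fingers":0.04},{"ax":0,"ay":0,"az":0,"x":0,"y":0,"z":0.025,"fingers":0.04},{"ax":0,"ay":0,"az":0,"x":0.025,"y":0,"z":0,"fingers":0.04},{"ax":0,"ay":0,"az":0,"x":0.015,"y":0,"z":0,"fingers":0.04},{"ax":0,"ay":0,"az":0,"x":0.005,"y":0,"z":0,"fingers":0.04},{"ax":0,"ay":0,"az":0,"x":0.003,"y":0,"z":0,"fingers":0.04},{"ax":0,"ay":0,"az":0,"x":0.002,"y":0,"z":0,"fingers":0.04},{"ax":0,"ay":0,"az":0,"x":0.001,"y":0,"z":0,"fingers":0.04},{"ax":0,"ay":0,"az":0,"x":0,"y":0,"z":0,"fingers":0.04}]'; python3 -m inch '[{"ax":0,"ay":0,"az":0,"x":0.001,"y":0,"z":0,"fingers":0.04},{"ax":0,"ay":0,"az":0,"x":0,"y":0,"z":0,"fingers":0.04}]'
```

```text
t: 12.62
eef_pos: [0.523, 0.0009, 0.0187]
eef_rot: [0.0, 1.0, 0.001, -0.003]
ft_force: [-12.7, 1.0, 7.0]
grip_width: 0.0399
finger_force: 6.3
t: 12.78
eef_pos: [0.523, 0.0009, 0.0186]
eef_rot: [0.0, 1.0, 0.001, -0.004]
ft_force: [-18.1, 1.5, 12.6]
grip_width: 0.0401
finger_force: 8.7
```

```bash
python3 -m inch '[{"ax":0,"ay":0,"az":0,"x":-0.012,"y":0,"z":0,"fingers":0.04},{"ax":0,"ay":0,"az":0,"x":-0.035,"y":0,"z":0,"fingers":0.04},{"ax":0,"ay":0,"az":0,"x":-0.02,"y":0,"z":-0.02,"fingers":0.04},{"ax":0,"ay":0,"az":0,"x":0,"y":0,"z":-0.04,"fingers":0.04},{"ax":0,"ay":0,"az":0,"x":0,"y":0,"z":-0.04,"fingers":0.04},{"ax":0,"ay":0,"az":0,"x":0,"y":0.04,"z":0,"fingers":0.04},{"ax":0,"ay":0,"az":0,"x":0,"y":0.04,"z":0,"fingers":0.04},{"ax":0,"ay":0,"az":0,"x":0,"y":0.04,"z":0,"fingers":0.04},{"ax":0,"ay":0,"az":0,"x":0,"y":0.04,"z":0,"fingers":0.04},{"ax":0,"ay":0,"az":0,"x":0,"y":0,"z":0,"fingers":0.04},{"ax":0,"ay":0,"az":0,"x":0,"y":0,"z":0,"fingers":0.04}]' && python3 w.py 6
```

```text
t: 13.7
eef_pos: [0.4596, -0.1619, 0.1193]
eef_rot: [0.0, 1.0, -0.002, 0.0]
ft_force: [-0.2, 0.3, -0.1]
grip_width: 0.0402
finger_force: 0.0
scene 0.56 [5.672e-01 3.000e-04 7.000e-03] 0.044
side 0.84 [ 0.5682 -0.0053  0.0187] 0.141
both [ 5.676e-01 -3.000e-04  1.740e-02] 0.198 to go in bracket 0.0002265843174307225 0.0011453930053406808 -0.013405094971204661 [-0.76149926  1.31364075 -0.06103072]
```

View pics/scene_6.png

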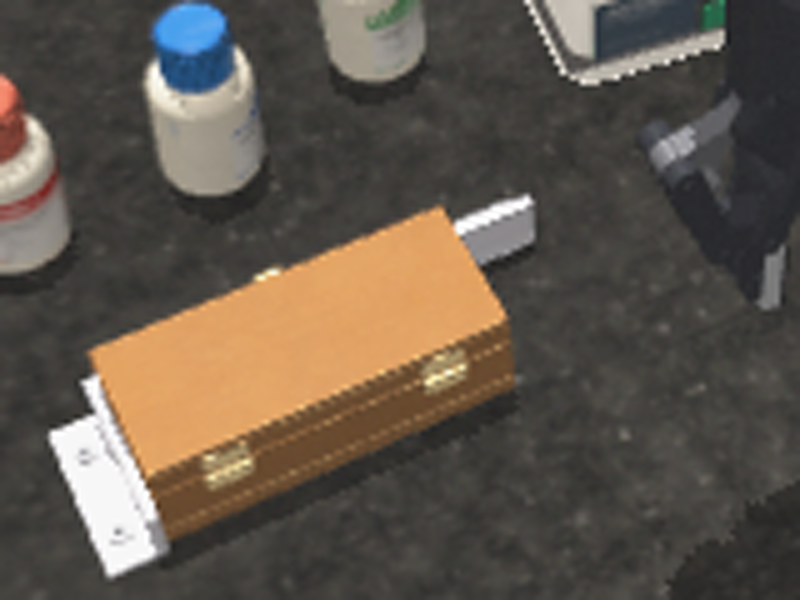

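View pics/side_6.png

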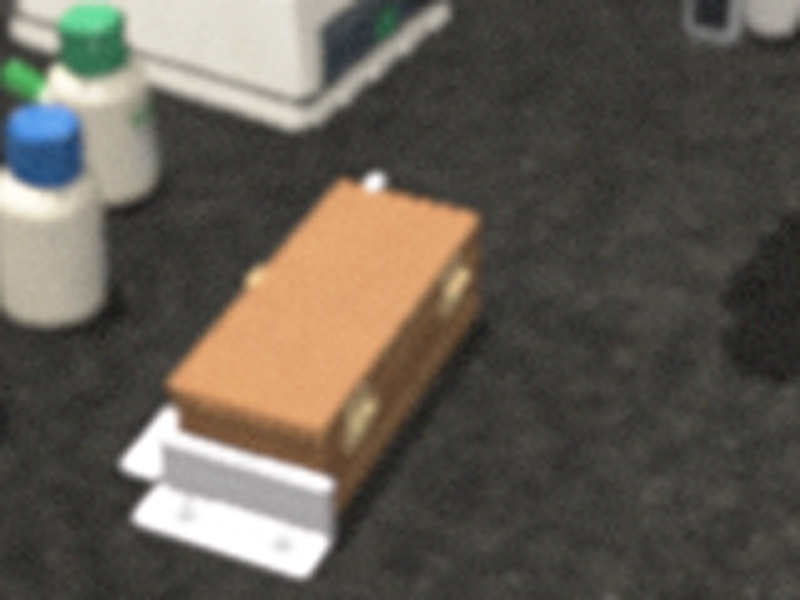

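Both views show the case flush in the corner, with the stop hiding its near end around (250,470) in the side crop. The bottles are unmoved and the hand is clear.

```bash
python3 -c "
from workcell import bot
print(bot.finish_job())"
```

```text
the job is handed in; nothing more can be done
None
```

The weight case is in the bracket corner, flat against the fence and touching the end stop. The last camera fit agreed to about 1 mm, and the force rose at both faces. It was moved only by finger pushes, the hand was clear at hand-in, and the job was handed in at about 14 s.

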